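# Fit the cooling parts to two circuit boards

### The job

Fit the cooling to the two circuit boards: on the large square processor of the bigger board build up, from the bottom and in this order, the copper spreader plate, then the tall heat sink with its fins up, then the fan, each centred over the processor and square with it; at any point, also put the small low heat sink, fins up, in the middle of the small black chip on the smaller board and square with it. Lower every part right down onto its place instead of dropping it, and leave the screw jar, screwdriver, coil and relay where they are.

Things in the scene. Friction and masses are not known exactly. Their poses are not given: they have to be found in the camera images.
- main_board: Bigger green circuit board, 112 x 92 mm (its x, y), fixed on 6 mm feet. Origin: on the bench top, below the centre of the large square processor (40 x 40 mm, metal lid) at the board's centre; z up. Board's top face 8 mm, processor's flat top 12 mm above the origin. Parts at its corners (over 40 mm from the centre in x, over 14 mm in y) rise to 18 mm; all else is lower than the processor.
- small_board: Smaller green circuit board, 92 x 68 mm (its x, y), fixed to the bench on 6 mm feet. Origin: on the bench top, below the centre of the small black square chip (24 x 24 mm) at the board's centre; z up. Board's top face 8 mm, chip's flat top 12 mm above the origin. Two parts near the short edges (over 30 mm from the centre in x) rise to 17 mm; all else is lower than the chip.
- spreader_c (a point): Centre of the copper spreader plate: a loose solid flat copper square 50 x 50 mm, 10 mm thick, about 0.22 kg, lying flat on the bench. x and y parallel to its sides, z up.
- tall_sink_c (a point): Centre of the tall heat sink: loose plain aluminium, 54 x 54 mm and 32 mm high: a 6 mm base plate with eight straight upright fins, standing fins up; the fins run along its x and the two outermost fins are its flat +y and -y sides. About 0.11 kg. z up.
- fan_c (a point): Centre of the fan: loose, black square frame 50 x 50 mm, 15 mm high, round hub and blades inside, lying flat. About 0.05 kg. x and y parallel to its sides, z up.
- low_sink_c (a point): Centre of the small low heat sink: loose plain aluminium, 30 x 30 mm and 14 mm high with five upright fins on a 4 mm base, standing fins up; the fins run along its x and the outermost are its +y and -y sides. About 0.025 kg. z up.
- screw_jar_c (a point): Bystander: centre of a small closed whitish jar with a white cap, 32 mm across, 34 mm high, standing loose among the parts. Leave it alone.
- screwdriver_grip (a point): Bystander: the middle of the handle of a screwdriver 170 mm long, lying loose near the far side of the work area, its shaft along its +x. Leave it alone.
- coil_c (a point): Bystander: centre of a loose copper ring-shaped coil, 44 mm across, 22 mm hole, 14 mm high, on the robot's near left. Leave it alone.
- relay_c (a point): Bystander: centre of a loose dark relay block, 28 x 18 mm, 24 mm high, on the robot's near right. Leave it alone.
Not all that is in view belongs to the job. What is shaped like the main_board but red is not meant. Leave any green look-alike of the part that bears fan_c alone.

How it is judged:
By the outcome, as a careful person would: the job done as asked, in the order asked, and still so for the second after the job is handed in, with the robot touching nothing.
It also fails if it takes over 104 s, if anything falls off the work surface, if the arm or the gripper's body presses on something with over 40 N, if the wrist force passes 120 N, or if a joint passes its speed limit or range.

### The arm

A 7-joint arm with a two-finger parallel gripper is mounted at the origin on the work surface. World frame = base frame: x ahead of the robot, y to its left, z up, the work surface at z = 0. Lengths are in m, angles in rad, forces in N, time in s.
With the tool pointing down it reaches from about 0.4 to 0.85 m from the base axis. Payload 10.4 kg.
Tool frame: the origin (TCP) lies midway between the tips of the shut fingers; the grasp point (between the pads) lies 19 mm behind it (r.grasp_offset is the distance from the TCP to the grasp point, in m); x points along the fingers, y is the direction in which the jaws open and shut, and the axes are right-handed (so a half turn about x gives the same grasp; the last joint's range is limited). The gripper opens to 87 mm and grips with 3 to 60 N. Pads are 19 mm wide; open, the fingers measure 117 mm over their backs; the gripper's body (75 mm by 190 mm) begins 51 mm behind the grasp point.
Start: joints at [-1.371, 0.332, -0.065, 1.46, 0.022, 1.35, -0.088], TCP at [0.138, 0.61, 0.223] pointing down, gripper open.
Joint ranges: [-2.6, 2.6], [-0.5, 2.12], [-1.47, 1.34], [0.16, 2.42], [-1.27, 4.41], [0.06, 2.06], [-2.6, 2.6]. Speed limits (rad/s): [2.22, 2.22, 2.79, 2.79, 3.14, 3.14, 3.14].

### API

Orientations are given as a unit quaternion [x, y, z, w].
In Python, from bench import r, vision, close_job gives the robot as it stands. The module is installed in compiled form; this text tells all that it offers.
- The arm moves only by the shell command python3 -m pendant 'ROWS' [OPENING] [FORCE]. ROWS is text: rows parted by semicolons, each of 6 numbers parted by spaces: the shift along the tool's x, y, z in units of 0.25 m (1.0 is 0.25 m), then the turn, a rotation vector about the tool's x, y, z in units of 1.5 rad (1.0 is 1.5 rad). A call has 1 to 8 rows; each row is the pose to reach, as a shift and turn from the pose commanded when the call began, along the tool's axes at that moment; what a row does not reach only later rows make up. A row lasts 1/10 s, in which the tool goes at most 50 mm and 8.59 degrees, less where a joint would pass 70% of its speed; a pose out of reach is approached as far as the arm can. A call with a number of a shift or a turn outside -1 to 1 is refused whole. A call with a gripper value outside its range is refused whole. OPENING is the gripper command: -1 is shut, 1 is fully open, values between are in proportion, set as the call begins (- or left out, the last holds). The fingers move at their own pace and stop on an object; FORCE is the grip in N (left out, the last holds). Time passes only in rows, so rows that repeat a pose let the fingers close. It gives the time, the measured TCP pose, the force and the opening at its end, in the units of the state.
- r.read_state(): the state, without advancing time (a new reading comes with each control period).
- vision.camera(name): name is "scene" or "top" or "wrist"; returns (picture, depth): 480x640x3 uint8, blue, green, red; 480x640 float32, m along the optical axis (not along the pixel's ray), 0 where there is no reading.
- vision.get_calibration(name): a dict with "camera_matrix" (3x3 intrinsics, pixels), "rvec" (rotation vector, rad) and "tvec" (3), from world to camera coordinates, as OpenCV has them. Camera axes: x right, y down, z forward; pixel columns grow to the right and rows downward; lengths in m; the calibration is good to about 2 mm. A picture is of the moment at which its call begins: read the wrist's pose just before it. get_calibration takes no time and is no camera call; for the wrist camera it gives the pose at the moment of the call.
- close_job(): hands the job in, once; it reports no verdict.
The state is a dict: "time": time; "joint_positions": joint angles; "joint_vel": joint speeds; "joint_torque": joint torques, N m; "ee_pos": TCP position; "eef_rot": TCP orientation; "ft_force": force on the tool from outside, world axes, zero at the start; "torque": the same for the moment, N m; "width": finger opening in m.
Only numpy, scipy, OpenCV 4.12 (cv2) and the standard library are available. Lean on these libraries where they do the work, as an engineer would, in place of code of your own. Each camera call takes 0.05 s, during which the arm holds its last target. There are 200 camera calls.

## Working session

There is one attempt and no reset: what is moved stays moved. The work goes in short steps, Python scripts to look and compute and a shell command to move; the robot and the scene stay as the last step left them, time stands still between calls to the robot, and variables do not carry over. Pictures are saved under pics/ and viewed, about 12 in all and at most 16, crops included, and the job is handed in when it is done.

```bash
mkdir -p pics; python3 - <<'E'
from bench import r, vision
import cv2,numpy as np
s=r.read_state();print(s['time'],s['ee_pos'],s['eef_rot'],s['width'],r.grasp_offset)
for n in ('top','scene'):
    p,d=vision.camera(n);cv2.imwrite(f'pics/{n}0.png',p);np.save(f'{n}0.npy',d);c=vision.get_calibration(n);print(n,c)
    np.savez(f'{n}0c.npz',**c)
E
```

```text
0.0 [0.13801412 0.60919126 0.22176676] [ 0.0781126   0.70275023 -0.07908395  0.70269927] 0.08724961159093696 0.0187
top {'camera_matrix': array([[501.31666252,   0.        , 328.35682616],
       [  0.        , 501.31666252, 241.43984932],
       [  0.        ,   0.        ,   1.        ]]), 'rvec': array([ 2.1475029 , -2.18468663,  0.07183499]), 'tvec': array([-0.05692257,  0.58655873,  0.93243806])}
scene {'camera_matrix': array([[452.07138834,   0.        , 323.73737664],
       [  0.        , 452.07138834, 235.78975171],
       [  0.        ,   0.        ,   1.        ]]), 'rvec': array([ 2.23277339,  0.75592261, -0.34228338]), 'tvec': array([-0.42472492, -0.23791895,  1.27075018])}
```

View pics/top0.png

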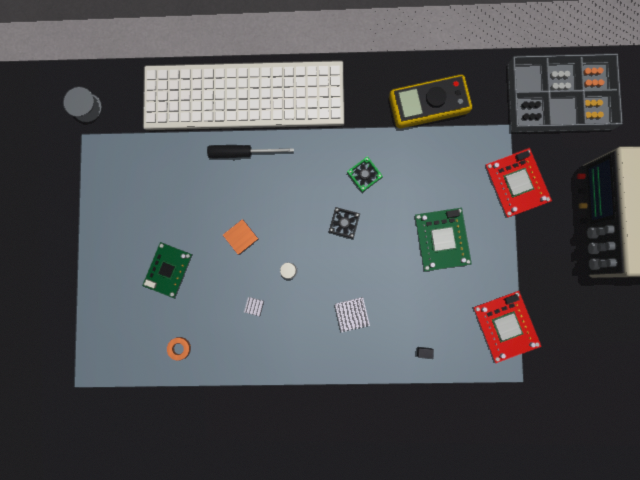

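View pics/scene0.png

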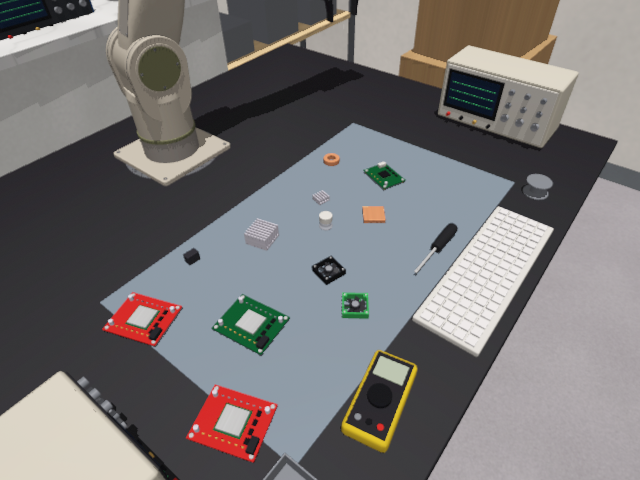

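```bash
cat > h.py <<'E'
import numpy as np, cv2
from scipy.spatial.transform import Rotation as R
def H(c,h):
    Rm=cv2.Rodrigues(np.array(c['rvec'],float))[0]
    return c['camera_matrix']@np.c_[Rm[:,0],Rm[:,1],Rm[:,2]*h+np.ravel(c['tvec'])]
def px2w(c,u,v,h):
    p=np.linalg.solve(H(c,h),[u,v,1]);return p[:2]/p[2]
def tile(img,c,x0,y0,h,size=.12,n=266):
    # tile: up = +x, left = +y
    s=n/size
    A=np.array([[0,-1/s,x0+size/2],[-1/s,0,y0+size/2],[0,0,1]]) # (u,v)->(x,y)
    return cv2.warpPerspective(img,H(c,h)@A,(n,n),flags=cv2.INTER_CUBIC|cv2.WARP_INVERSE_MAP)
E
python3 - <<'E'
from h import *
c=dict(np.load('top0c.npz'));img=cv2.imread('pics/top0.png');d=np.load('top0.npy')
o=dict(main=(443,239,.012),small=(167,270,.012),spr=(241,237,.01),tall=(352,315,.032),fan=(344,223,.015),low=(254,307,.014))
T=[]
Rm=cv2.Rodrigues(c['rvec'])[0]
for k,(u,v,h) in o.items():
    x,y=px2w(c,u,v,h)
    z=d[v-1:v+2,u-1:u+2].mean();P=Rm.T@(np.linalg.inv(c['camera_matrix'])@[u*z,v*z,z]-c['tvec'])
    print(k,x.round(4),y.round(4),P.round(4))
    t=tile(img,c,x,y,h);cv2.putText(t,k,(3,15),0,.5,(255,255,255));T.append(t)
cv2.imwrite('pics/t1.png',np.vstack([np.hstack(T[:3]),np.hstack(T[3:])]))
E
```

```text
main 0.5874 -0.2877 [ 0.5875 -0.288   0.0106]
small 0.5367 0.2473 [0.5367 0.2475 0.0116]
spr 0.5986 0.1035 [0.5986 0.1035 0.0099]
tall 0.446 -0.1091 [ 0.4447 -0.1097  0.0088]
fan 0.6217 -0.0976 [ 0.6085 -0.0965  0.12  ]
low 0.4629 0.0778 [0.4628 0.0786 0.0094]
```

View pics/t1.png

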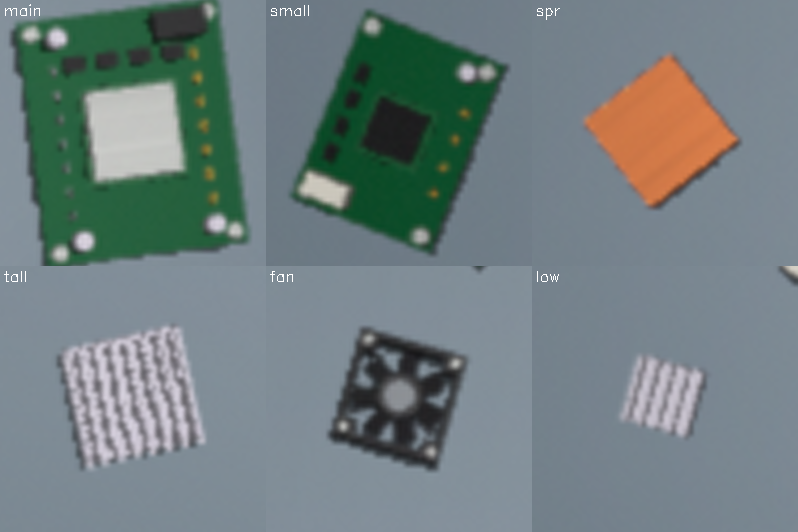

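```bash
cat > go.py <<'E'
# go.py x y z jawyaw_deg : print shift/turn in pendant units from current pose
import sys; from h import *; from bench import r
s=r.read_state();Rc=R.from_quat(s['eef_rot']);p=np.array(s['ee_pos'])
A=Rc.as_matrix();cur=np.degrees(np.arctan2(A[1,1],A[0,1]))
x,y,z,a=map(float,sys.argv[1:5]);
b=[a+180*k for k in range(-3,4)]; a=min(b,key=lambda q:abs(q-cur))
if len(sys.argv)>5:a+=180*int(sys.argv[5])
xa=np.array([0,0,-1.]);ya=np.array([np.cos(np.radians(a)),np.sin(np.radians(a)),0])
Rt=R.from_matrix(np.c_[xa,ya,np.cross(xa,ya)])
sh=Rc.inv().apply(np.array([x,y,z])-p)/.25;tu=(Rc.inv()*Rt).as_rotvec()/1.5
print('pos',p.round(4),'jaw',cur.round(2),'tilt',np.degrees(np.arccos(-A[2,0])).round(2),'t',s['time'],'w',round(s['width'],4),'j7',s['joint_positions'][6].round(2),'F',np.round(s['ft_force'],1))
print('target jaw',a,'rows needed',max(np.linalg.norm(sh)*5,np.linalg.norm(tu)*10))
print('row',*sh.round(3),' ',*tu.round(3))
E
python3 - <<'E'
from h import *
import json
raw=dict(main=(.5874,-.2877,135,131,5.6),small=(.5367,.2473,130.5,131,-21.2),spr=(.5986,.1035,130,131,38),tall=(.446,-.1091,132,130.5,12),fan=(.6217,-.0976,132.75,132.5,-16.2),low=(.4629,.0778,131,130,-15.5))
for k,(x,y,u,v,a) in raw.items(): print(k,round(x+(133-v)/2217,4),round(y+(133-u)/2217,4),a)
E
python3 go.py .463 .0785 .2 74.5
```

```text
main 0.5883 -0.2886 5.6
small 0.5376 0.2484 -21.2
spr 0.5995 0.1049 38
tall 0.4471 -0.1086 12
fan 0.6219 -0.0975 -16.2
low 0.4643 0.0787 -15.5
pos [0.1381 0.6092 0.2219] jaw 77.23 tilt 0.07 t 0.1 w 0.0869 j7 -0.09 F [-0.3 -0.8 -0.8]
target jaw 74.5 rows needed 12.453326144831857
row 0.09 -1.783 1.737   0.032 0.0 0.001
```

```bash
python3 go.py .52 .2 .22 70; python3 -m pendant '0.08 -0.9 0.85 0.04 0 0;0.08 -0.9 0.85 0.04 0 0;0.08 -0.9 0.85 0.04 0 0;0.08 -0.9 0.85 0.04 0 0;0.08 -0.9 0.85 0.04 0 0;0.08 -0.9 0.85 0.04 0 0;0.08 -0.9 0.85 0.04 0 0' -0.05; python3 go.py .52 .2 .22 70
```

```text
pos [0.1381 0.6092 0.2219] jaw 77.23 tilt 0.07 t 0.1 w 0.0869 j7 -0.09 F [-0.3 -0.8 -0.8]
target jaw 70.0 rows needed 11.195192713833324
row 0.009 -1.259 1.852   0.084 0.0 0.001
time: 0.8
ee_pos: [0.2984, 0.3383, 0.2022]
eef_rot: [0.102, 0.7, -0.102, 0.7]
ft_force: [-0.3, 0.9, 0.5]
width: 0.0438
pos [0.2984 0.3383 0.2022] jaw 73.41 tilt 0.07 t 0.8 w 0.0438 j7 0.33 F [-0.3  0.9  0.5]
target jaw 70.0 rows needed 5.235535716824101
row -0.071 -0.277 1.007   0.04 0.0 0.001
```

```bash
cat > look.py <<'E'
# look.py out cx cy h size : wrist picture + saved calib; also raw
import sys; from h import *; from bench import r,vision
c=vision.get_calibration('wrist');p,d=vision.camera('wrist');n=sys.argv[1]
cv2.imwrite(f'pics/{n}.png',p);np.savez(f'{n}c.npz',**c)
if len(sys.argv)>2:
    a=[list(map(float,q.split(','))) for q in sys.argv[2:]]
    T=[]
    for x,y,h,size in a:
        t=tile(p,c,x,y,h,size,400)
        cv2.drawMarker(t,(200,200),(0,0,255),0,10); T.append(t)
    cv2.imwrite(f'pics/{n}t.png',np.hstack(T))
E
python3 -m pendant '-0.07 -0.24 0.96 0.04 0 0;-0.07 -0.24 0.96 0.04 0 0;-0.07 -0.24 0.96 0.04 0 0;-0.07 -0.24 0.96 0.04 0 0;-0.07 -0.24 0.96 0.04 0 0;-0.07 -0.24 0.96 0.04 0 0;-0.07 -0.24 0.96 0.04 0 0;-0.07 -0.24 0.96 0.04 0 0'; python3 go.py .464 .0787 .2 74.5; python3 look.py w1
```

```text
time: 1.6
ee_pos: [0.5084, 0.2198, 0.2196]
eef_rot: [0.12, 0.697, -0.12, 0.696]
ft_force: [0.4, 0.7, -0.2]
width: 0.0413
pos [0.5084 0.2198 0.2196] jaw 70.46 tilt 0.06 t 1.6 w 0.0413 j7 0.8 F [ 0.4  0.7 -0.2]
target jaw 74.5 rows needed 2.983945108590757
row 0.079 -0.591 0.022   -0.047 -0.001 0.0
```

View pics/w1.png

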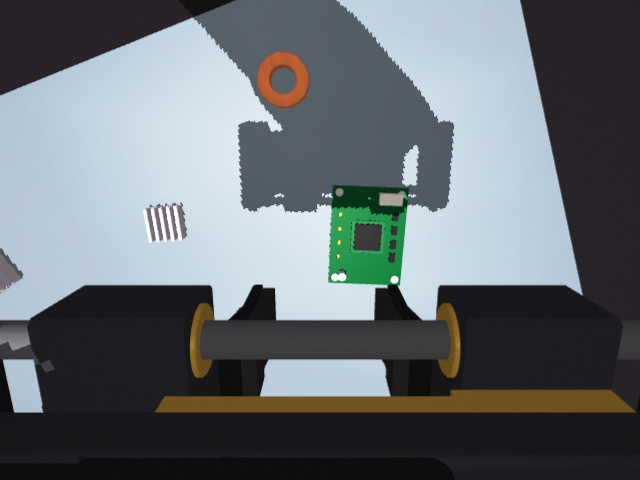

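```bash
python3 - <<'E'
from h import *
c=dict(np.load('w1c.npz'));p=cv2.imread('pics/w1.png')
print(px2w(c,368,237,.012),px2w(c,165,223,.014))
T=[tile(p,c,.5376,.2484,.012,.06,400),tile(p,c,.4643,.0787,.014,.06,400)]
for t in T: cv2.drawMarker(t,(200,200),(0,0,255),0,10)
cv2.imwrite('pics/w1t.png',np.hstack(T))
E
```

```text
[0.54013557 0.25025353] [0.46610998 0.08241697]
```

View pics/w1t.png

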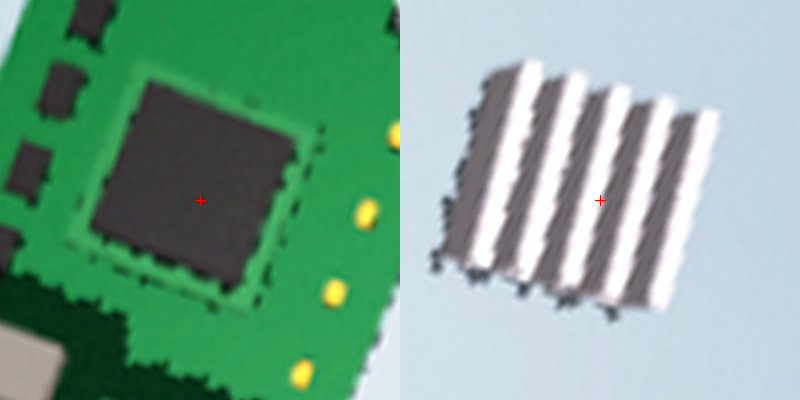

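```bash
python3 go.py .466 .0797 .08 76; python3 -m pendant '0.2 -0.3 0 -0.05 0 0;0.4 -0.5 0 -0.05 0 0;0.558 -0.575 0.014 -0.063 0 0;0.558 -0.575 0.014 -0.063 0 0;0.558 -0.575 0.014 -0.063 0 0;0.558 -0.575 0.014 -0.063 0 0;0.558 -0.575 0.014 -0.063 0 0'; python3 go.py .466 .0797 .003 76
```

```text
pos [0.5083 0.22   0.2198] jaw 70.49 tilt 0.05 t 1.65 w 0.0414 j7 0.8 F [-0.1  0.5 -0.3]
target jaw 76.0 rows needed 4.049248964923186
row 0.559 -0.585 0.029   -0.064 -0.001 -0.0
time: 2.35
ee_pos: [0.4651, 0.0839, 0.0817]
eef_rot: [0.087, 0.701, -0.086, 0.702]
ft_force: [-0.3, 0.5, -0.3]
width: 0.0413
pos [0.4651 0.0839 0.0817] jaw 75.9 tilt 0.13 t 2.35 w 0.0413 j7 1.11 F [-0.3  0.5 -0.3]
target jaw 76.0 rows needed 1.577255105885015
row 0.315 -0.016 0.007   -0.001 0.001 -0.001
```

```bash
python3 -m pendant '0.12 -0.016 0.007 0 0 0;0.22 -0.016 0.007 0 0 0;0.28 -0.016 0.007 0 0 0;0.315 -0.016 0.007 0 0 0;0.315 -0.016 0.007 0 0 0;0.315 -0.016 0.007 0 0 0'; python3 -m pendant '0 0 0 0 0 0;0 0 0 0 0 0;0 0 0 0 0 0;0 0 0 0 0 0;0 0 0 0 0 0' -1 12;python3 go.py .5398 .2492 .1 69.3
```

```text
time: 2.95
ee_pos: [0.4659, 0.0785, 0.0027]
eef_rot: [0.088, 0.701, -0.087, 0.702]
ft_force: [0.4, -0.6, -0.4]
width: 0.0413
time: 3.45
ee_pos: [0.4656, 0.0781, 0.0025]
eef_rot: [0.088, 0.701, -0.087, 0.702]
ft_force: [-1.6, 0.1, 7.0]
width: 0.0297
pos [0.4656 0.0781 0.0025] jaw 75.78 tilt 0.08 t 3.45 w 0.0297 j7 1.19 F [-1.6  0.1  7. ]
target jaw 69.3 rows needed 4.209229838942999
row -0.389 0.737 0.12   0.075 0.001 -0.001
```

```bash
python3 -m pendant '-0.1 0 0 0 0 0;-0.25 0.1 0 0.01 0 0;-0.389 0.3 0.06 0.04 0 0;-0.389 0.5 0.1 0.075 0 0;-0.389 0.65 0.12 0.075 0 0;-0.389 0.72 0.12 0.075 0 0;-0.389 0.737 0.12 0.075 0 0;-0.389 0.737 0.12 0.075 0 0';python3 go.py .5398 .2492 .0145 69.3
```

```text
time: 4.25
ee_pos: [0.5391, 0.2484, 0.0986]
eef_rot: [0.126, 0.696, -0.127, 0.695]
ft_force: [-0.2, -0.9, -0.6]
width: 0.0299
pos [0.5391 0.2484 0.0986] jaw 69.34 tilt 0.07 t 4.25 w 0.0299 j7 0.82 F [-0.2 -0.9 -0.6]
target jaw 69.3 rows needed 1.6822441181892742
row 0.336 0.004 0.002   0.0 -0.0 0.001
```

```bash
python3 -m pendant '0.1 0.004 0.002 0 0 0;0.2 0.004 0.002 0 0 0;0.27 0.004 0.002 0 0 0;0.3 0.004 0.002 0 0 0;0.315 0.004 0.002 0 0 0;0.325 0.004 0.002 0 0 0;0.332 0.004 0.002 0 0 0;0.332 0.004 0.002 0 0 0';python3 go.py .5398 .2492 .0145 69.3
```

```text
time: 5.05
ee_pos: [0.5405, 0.2498, 0.0165]
eef_rot: [0.127, 0.695, -0.127, 0.696]
ft_force: [0.1, -0.0, -0.8]
width: 0.0299
pos [0.5405 0.2498 0.0165] jaw 69.32 tilt 0.05 t 5.05 w 0.0299 j7 0.85 F [ 0.1 -0.  -0.8]
target jaw 69.3 rows needed 0.04472595928880884
row 0.008 -0.003 -0.002   0.0 0.0 -0.0
```

```bash
python3 -m pendant '0.003 -0.002 -0.002 0 0 0;0.006 -0.002 -0.002 0 0 0;0.008 -0.002 -0.002 0 0 0;0.008 -0.002 -0.002 0 0 0'; python3 -m pendant '0.002 0 0 0 0 0;0.004 0 0 0 0 0;0.004 0 0 0 0 0'
```

```text
time: 5.45
ee_pos: [0.5396, 0.2495, 0.0145]
eef_rot: [0.127, 0.696, -0.127, 0.696]
ft_force: [-2.4, -0.6, 5.5]
width: 0.0301
time: 5.75
ee_pos: [0.5397, 0.2495, 0.0144]
eef_rot: [0.127, 0.696, -0.127, 0.696]
ft_force: [-5.0, -2.4, 15.6]
width: 0.0298
```

Contact. Open gently, rise, and look.

```bash
python3 -m pendant '-0.005 0 0 0 0 0;-0.005 0 0 0 0 0;-0.005 0 0 0 0 0'; python3 -m pendant '0 0 0 0 0 0;0 0 0 0 0 0;0 0 0 0 0 0' -0.05; python3 -m pendant '-0.1 0 0 0 0 0;-0.25 0 0 0 0 0;-0.4 0 0.1 0 0 0;-0.6 0 0.2 0 0 0;-0.75 0 0.25 0 0 0;-0.8 0 0.25 0 0 0;-0.8 0 0.25 0 0 0;-0.8 0 0.25 0 0 0'; python3 go.py .5995 .1049 .2 38;python3 look.py w2 .5376,.2484,.026,.06 .5376,.2484,.012,.06
```

```text
time: 6.05
ee_pos: [0.5397, 0.2495, 0.0145]
eef_rot: [0.127, 0.696, -0.127, 0.696]
ft_force: [-0.3, 0.4, 3.2]
width: 0.0302
time: 6.35
ee_pos: [0.5395, 0.2494, 0.0141]
eef_rot: [0.127, 0.696, -0.127, 0.696]
ft_force: [0.0, 0.2, -0.3]
width: 0.0399
time: 7.15
ee_pos: [0.597, 0.2277, 0.2127]
eef_rot: [0.126, 0.696, -0.127, 0.695]
ft_force: [-1.1, -0.1, -0.4]
width: 0.0416
pos [0.597  0.2277 0.2127] jaw 69.37 tilt 0.12 t 7.15 w 0.0416 j7 0.89 F [-1.1 -0.1 -0.4]
target jaw 38.0 rows needed 3.6502409103333875
row 0.051 -0.456 0.182   0.365 -0.001 0.001
```

View pics/w2t.png

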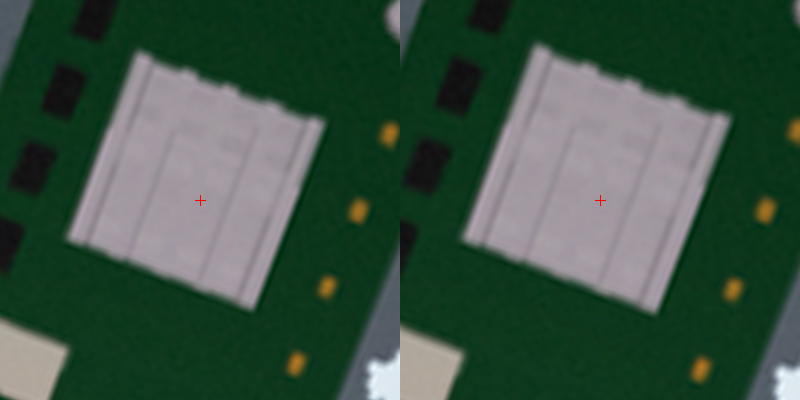

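```bash
python3 go.py .67 .16 .18 128; 
```

```text
pos [0.5967 0.2277 0.2121] jaw 69.38 tilt 0.18 t 7.2 w 0.0413 j7 0.89 F [-0.3  0.2 -0.5]
target jaw 128.0 rows needed 6.820669511292325
row 0.128 -0.15 0.37   -0.682 -0.002 0.0
```

```bash
python3 -m pendant '0.03 -0.05 0.1 -0.1 0 0;0.06 -0.1 0.2 -0.2 0 0;0.128 -0.15 0.37 -0.3 0 0;0.128 -0.15 0.37 -0.4 0 0;0.128 -0.15 0.37 -0.5 0 0;0.128 -0.15 0.37 -0.6 0 0;0.128 -0.15 0.37 -0.682 0 0;0.128 -0.15 0.37 -0.682 0 0' 0.6; python3 -m pendant '0 0 0 0 0 0;0 0 0 0 0 0'; python3 look.py w3 .5995,.1049,.01,.08; python3 go.py .601 .106 .1 128
```

```text
time: 8.0
ee_pos: [0.6702, 0.1599, 0.1802]
eef_rot: [-0.23, 0.669, 0.231, 0.667]
ft_force: [0.4, 0.2, 1.1]
width: 0.0697
time: 8.2
ee_pos: [0.6709, 0.1598, 0.1815]
eef_rot: [-0.229, 0.669, 0.229, 0.669]
ft_force: [0.7, -0.4, -0.0]
width: 0.0697
pos [0.671  0.1598 0.1817] jaw 127.83 tilt 0.04 t 8.25 w 0.0697 j7 2.01 F [1.1 0.9 0.4]
target jaw 128.0 rows needed 2.4066858832564626
row 0.327 0.002 -0.353   -0.002 -0.0 -0.0
```

View pics/w3t.png

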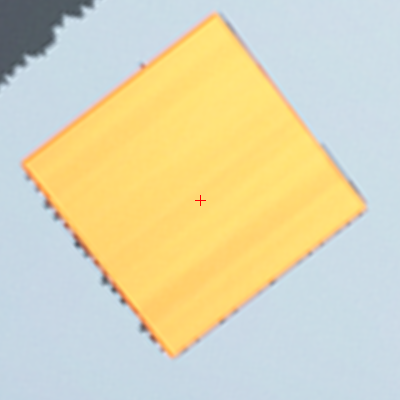

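```bash
python3 go.py .6025 .106 .08 127.7; python3 -m pendant '0.1 0 -0.1 0 0 0;0.25 0.002 -0.25 0 0 0;0.35 0.003 -0.32 0 0 0;0.4 0.005 -0.345 0 0 0;0.4 0.005 -0.345 0 0 0;0.4 0.005 -0.345 0 0 0'; python3 go.py .6025 .106 .004 127.7
```

```text
pos [0.671  0.1598 0.1817] jaw 127.83 tilt 0.04 t 8.25 w 0.0697 j7 2.01 F [1.1 0.9 0.4]
target jaw 127.7 rows needed 2.678987349943492
row 0.407 -0.002 -0.348   0.001 -0.0 -0.0
time: 8.85
ee_pos: [0.6039, 0.1087, 0.0835]
eef_rot: [-0.23, 0.668, 0.23, 0.669]
ft_force: [-0.5, -0.6, -0.2]
width: 0.0699
pos [0.6039 0.1087 0.0835] jaw 127.96 tilt 0.12 t 8.85 w 0.0699 j7 2.07 F [-0.5 -0.6 -0.2]
target jaw 127.7 rows needed 1.591822677442202
row 0.318 -0.005 -0.012   0.003 0.001 0.0
```

```bash
python3 -m pendant '0.12 -0.006 -0.01 0 0 0;0.22 -0.006 -0.012 0 0 0;0.28 -0.006 -0.012 0 0 0;0.317 -0.006 -0.012 0 0 0;0.317 -0.006 -0.012 0 0 0;0.317 -0.006 -0.012 0 0 0'; python3 -m pendant '0 0 0 0 0 0;0 0 0 0 0 0;0 0 0 0 0 0;0 0 0 0 0 0;0 0 0 0 0 0' -1 30;python3 go.py .68 -.19 .2 95.6
```

```text
time: 9.45
ee_pos: [0.6021, 0.1049, 0.0041]
eef_rot: [-0.23, 0.668, 0.23, 0.669]
ft_force: [0.2, 0.2, 0.4]
width: 0.0695
time: 9.95
ee_pos: [0.6012, 0.105, 0.0035]
eef_rot: [-0.23, 0.668, 0.23, 0.669]
ft_force: [-2.2, 1.8, 5.1]
width: 0.0495
pos [0.6012 0.105  0.0035] jaw 127.96 tilt 0.04 t 9.95 w 0.0495 j7 2.09 F [-2.2  1.8  5.1]
target jaw 95.6 rows needed 7.261814486400089
row -0.787 -1.124 -0.477   0.376 0.0 -0.0
```

```bash
python3 -m pendant '-0.1 0 0 0 0 0;-0.25 0 0 0.05 0 0;-0.42 -0.08 -0.03 0.1 0 0;-0.58 -0.2 -0.1 0.18 0 0;-0.7 -0.36 -0.16 0.25 0 0;-0.76 -0.54 -0.23 0.32 0 0;-0.787 -0.72 -0.31 0.375 0 0;-0.787 -0.88 -0.38 0.375 0 0'; python3 go.py .685 -.285 .2 95.6
```

```text
time: 10.75
ee_pos: [0.6621, -0.1293, 0.201]
eef_rot: [-0.035, 0.706, 0.034, 0.707]
ft_force: [0.7, -0.3, -2.0]
width: 0.0495
pos [ 0.6621 -0.1293  0.201 ] jaw 95.57 tilt 0.11 t 10.75 w 0.0495 j7 1.93 F [ 0.7 -0.3 -2. ]
target jaw 95.6 rows needed 3.146724785206685
row 0.005 -0.629 0.031   -0.0 0.001 0.0
```

```bash
python3 -m pendant '0 -0.18 0.01 0 0 0;0 -0.36 0.02 0 0 0;0.005 -0.5 0.03 0 0 0;0.005 -0.58 0.03 0 0 0;0.005 -0.62 0.031 0 0 0;0.005 -0.62 0.031 0 0 0;0.005 -0.62 0.031 0 0 0'; python3 look.py w4 .5883,-.2886,.012,.08 ; python3 go.py .59 -.288 .1 95.6
```

```text
time: 11.45
ee_pos: [0.685, -0.2792, 0.1982]
eef_rot: [-0.035, 0.706, 0.036, 0.706]
ft_force: [0.3, 1.0, -2.8]
width: 0.0494
pos [ 0.6852 -0.2787  0.1984] jaw 95.84 tilt 0.07 t 11.5 w 0.0492 j7 2.16 F [ 0.3 -0.4 -2.6]
target jaw 95.6 rows needed 2.7446140504927348
row 0.394 0.001 -0.383   0.003 0.0 -0.001
```

View pics/w4t.png

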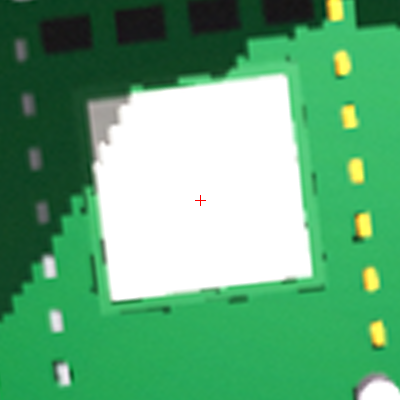

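```bash
python3 go.py .59 -.2887 .05 97; python3 -m pendant '0.1 0 -0.1 0 0 0;0.25 0 -0.25 -0.01 0 0;0.38 0 -0.35 -0.014 0 0;0.48 0.002 -0.383 -0.014 0 0;0.55 0.002 -0.383 -0.014 0 0;0.594 0.002 -0.383 -0.014 0 0;0.594 0.002 -0.383 -0.014 0 0;0.594 0.002 -0.383 -0.014 0 0'; python3 go.py .59 -.2887 .02 97; python3 -m pendant '0 0 0 0 0 0;0 0 0 0 0 0;0 0 0 0 0 0'; python3 go.py .59 -.2887 .02 97
```

```text
pos [ 0.6852 -0.2787  0.1984] jaw 95.84 tilt 0.07 t 11.5 w 0.0492 j7 2.16 F [ 0.3 -0.4 -2.6]
target jaw 97.0 rows needed 3.532047820222947
row 0.594 -0.002 -0.383   -0.014 0.0 -0.001
time: 12.3
ee_pos: [0.5902, -0.2893, 0.0508]
eef_rot: [-0.043, 0.705, 0.043, 0.706]
ft_force: [-0.9, -0.2, -1.4]
width: 0.0495
pos [ 0.5902 -0.2893  0.0508] jaw 96.98 tilt 0.06 t 12.3 w 0.0495 j7 2.27 F [-0.9 -0.2 -1.4]
target jaw 97.0 rows needed 0.6166503125332143
row 0.123 0.003 -0.001   -0.0 0.001 0.0
time: 12.6
ee_pos: [0.5896, -0.29, 0.0506]
eef_rot: [-0.043, 0.706, 0.043, 0.706]
ft_force: [-0.3, -0.0, -2.5]
width: 0.0496
pos [ 0.5896 -0.29    0.0506] jaw 96.92 tilt 0.05 t 12.6 w 0.0496 j7 2.27 F [-0.3 -0.  -2.5]
target jaw 97.0 rows needed 0.6128637340860732
row 0.122 0.005 0.002   -0.001 0.001 0.0
```

```bash
python3 -m pendant '0.05 0.004 0 0 0 0;0.09 0.004 0 0 0 0;0.115 0.004 0 0 0 0;0.125 0.004 0 0 0 0;0.13 0.004 0 0 0 0;0.13 0.004 0 0 0 0'; python3 -m pendant '0.003 0 0 0 0 0;0.006 0 0 0 0 0;0.006 0 0 0 0 0';python3 -m pendant '0.002 0 0 0 0 0;0.004 0 0 0 0 0;0.004 0 0 0 0 0'
```

```text
time: 13.2
ee_pos: [0.5892, -0.289, 0.0175]
eef_rot: [-0.043, 0.706, 0.043, 0.706]
ft_force: [0.3, -0.0, -2.1]
width: 0.0495
time: 13.5
ee_pos: [0.5892, -0.2888, 0.0161]
eef_rot: [-0.043, 0.706, 0.043, 0.706]
ft_force: [-0.4, -0.2, -3.1]
width: 0.0493
time: 13.8
ee_pos: [0.5893, -0.2889, 0.0156]
eef_rot: [-0.043, 0.706, 0.043, 0.706]
ft_force: [-2.4, 1.8, 4.5]
width: 0.0496
```

```bash
python3 -m pendant '0.001 0 0 0 0 0;0.001 0 0 0 0 0;0.001 0 0 0 0 0;0.001 0 0 0 0 0' 0.5; python3 -m pendant '-0.1 0 0 0 0 0;-0.25 0 0 0 0 0;-0.4 0 0.1 0 0 0;-0.55 0 0.25 0 0 0;-0.68 0 0.35 0 0 0;-0.73 0 0.383 0 0 0;-0.73 0 0.383 0 0 0;-0.73 0 0.383 0 0 0'; python3 look.py w5 .5883,-.2886,.022,.08 .5883,-.2886,.012,.08; python3 go.py .55 -.11 .19 102
```

```text
time: 14.2
ee_pos: [0.5892, -0.2889, 0.0147]
eef_rot: [-0.043, 0.706, 0.043, 0.706]
ft_force: [-0.1, 0.6, 0.5]
width: 0.0643
time: 15.0
ee_pos: [0.6834, -0.2777, 0.1961]
eef_rot: [-0.042, 0.706, 0.043, 0.705]
ft_force: [-0.7, 0.6, -1.1]
width: 0.0657
pos [ 0.6829 -0.2777  0.1956] jaw 96.86 tilt 0.14 t 15.05 w 0.0655 j7 2.17 F [0.2 0.6 0. ]
target jaw 102.0 rows needed 4.281425309882567
row 0.024 0.73 -0.448   -0.06 -0.001 -0.001
```

View pics/w5t.png

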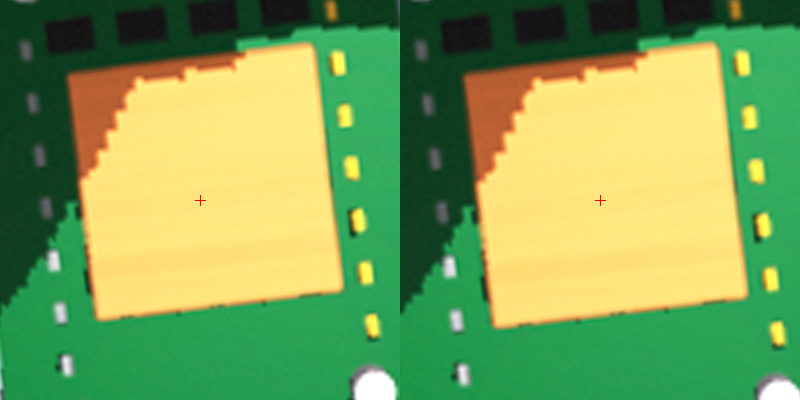

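```bash
python3 -m pendant '0.1 0 -0.15 0 0 0;0.25 0 -0.3 0 0 0;0.42 0 -0.383 0 0 0;0.57 0 -0.383 0 0 0;0.67 0 -0.383 0 0 0;0.715 0 -0.383 0 0 0;0.726 0 -0.383 0 0 0;0.726 0 -0.383 0 0 0'; python3 -m pendant '0 0 0 0 0 0;0 0 0 0 0 0;0 0 0 0 0 0;0 0 0 0 0 0;0 0 0 0 0 0' -1 30; python3 -m pendant '-0.008 0 0 0 0 0;-0.016 0 0 0 0 0;-0.016 0.0024 -0.0021 0 0 0;-0.016 0.0048 -0.0042 0 0 0;-0.016 0.0048 -0.0042 0 0 0;-0.008 0.0048 -0.0042 0 0 0;-0.001 0.0048 -0.0042 0 0 0;-0.001 0.0048 -0.0042 0 0 0'
```

```text
time: 15.85
ee_pos: [0.5892, -0.2892, 0.0162]
eef_rot: [-0.043, 0.706, 0.042, 0.706]
ft_force: [-0.0, -0.1, 0.5]
width: 0.0655
time: 16.35
ee_pos: [0.5897, -0.2891, 0.0167]
eef_rot: [-0.043, 0.705, 0.043, 0.706]
ft_force: [-1.3, 1.0, 5.9]
width: 0.0492
time: 17.15
ee_pos: [0.588, -0.2878, 0.0167]
eef_rot: [-0.042, 0.706, 0.043, 0.706]
ft_force: [-3.7, 1.5, 6.6]
width: 0.0494
```

Release and move straight on to a look at the tall sink, checking the spreader on the way.

```bash
python3 -m pendant '0 0 0 0 0 0;0 0 0 0 0 0;0 0 0 0 0 0;0 0 0 0 0 0' 0.5; python3 -m pendant '-0.1 0 0 0 0 0;-0.25 0 0 0 0 0;-0.4 0 0.1 0 0 0;-0.55 0 0.25 0 0 0;-0.68 0 0.35 0 0 0;-0.73 0 0.383 0 0 0;-0.73 0 0.383 0 0 0;-0.73 0 0.383 0 0 0'; python3 look.py w6 .5883,-.2886,.022,.08 .5883,-.2886,.012,.08;python3 - <<'E'
from h import *
c=dict(np.load('w6c.npz'));p=cv2.imread('pics/w6.png')
t=tile(p,c,.5883,-.2886,.022,.08,400)
hsv=cv2.cvtColor(t,cv2.COLOR_BGR2HSV)
m=cv2.inRange(hsv,(5,80,60),(28,255,255))
m=cv2.morphologyEx(m,cv2.MORPH_OPEN,np.ones((9,9)))
cs=max(cv2.findContours(m,0,2)[0],key=cv2.contourArea);print(cv2.minAreaRect(cs))
t=tile(cv2.imread('pics/w5.png'),dict(np.load('w5c.npz')),.5883,-.2886,.022,.08,400)
m=cv2.inRange(cv2.cvtColor(t,cv2.COLOR_BGR2HSV),(5,80,60),(28,255,255))
m=cv2.morphologyEx(m,cv2.MORPH_OPEN,np.ones((9,9)))
cs=max(cv2.findContours(m,0,2)[0],key=cv2.contourArea);print('before',cv2.minAreaRect(cs))
E
python3 go.py .55 -.11 .19 102
```

```text
time: 17.55
ee_pos: [0.588, -0.2878, 0.0159]
eef_rot: [-0.043, 0.706, 0.043, 0.706]
ft_force: [0.7, -0.7, 0.5]
width: 0.0641
time: 18.35
ee_pos: [0.6822, -0.2766, 0.1973]
eef_rot: [-0.042, 0.706, 0.043, 0.705]
ft_force: [-0.3, -0.9, -1.0]
width: 0.0651
((197.97335815429688, 190.0077667236328), (251.23780822753906, 253.8887481689453), 83.19868469238281)
before ((203.65753173828125, 181.68472290039062), (252.7695770263672, 253.10618591308594), 83.23382568359375)
pos [ 0.6818 -0.2766  0.1969] jaw 96.86 tilt 0.14 t 18.4 w 0.0653 j7 2.17 F [-0.1  0.1 -0.1]
target jaw 102.0 rows needed 4.250534316732206
row 0.029 0.725 -0.444   -0.06 -0.001 -0.001
```

```bash
python3 -m pendant '0.02 0.15 -0.1 -0.03 0 0;0.02 0.3 -0.2 -0.06 0 0;0.02 0.46 -0.3 -0.06 0 0;0.02 0.6 -0.39 -0.06 0 0;0.029 0.7 -0.43 -0.06 0 0;0.029 0.77 -0.44 -0.06 0 0;0.029 0.77 -0.44 -0.06 0 0;0.029 0.77 -0.44 -0.06 0 0' 0.7; python3 look.py w7 .449,-.1086,.032,.09; python3 go.py .449 -.1086 .1 102
```

```text
time: 19.2
ee_pos: [0.5498, -0.0988, 0.1906]
eef_rot: [-0.074, 0.704, 0.074, 0.703]
ft_force: [0.5, -0.5, 0.1]
width: 0.0741
pos [ 0.5501 -0.0995  0.1907] jaw 102.01 tilt 0.05 t 19.25 w 0.0742 j7 1.96 F [ 0.   0.1 -0.4]
target jaw 102.0 rows needed 2.722569866609586
row 0.363 0.048 -0.403   0.0 -0.001 0.0
```

View pics/w7t.png

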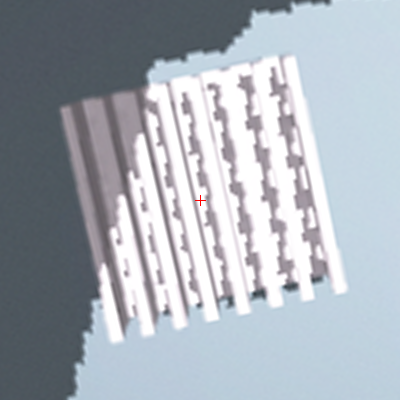

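```bash
python3 go.py .4494 -.1093 .09 102;python3 -m pendant '0.1 0.02 -0.1 0 0 0;0.22 0.04 -0.25 0 0 0;0.34 0.045 -0.36 0 0 0;0.4 0.045 -0.4 0 0 0;0.4 0.045 -0.4 0 0 0;0.4 0.045 -0.4 0 0 0;0.4 0.045 -0.4 0 0 0';  python3 go.py .4494 -.1093 .006 102
```

```text
pos [ 0.5501 -0.0995  0.1907] jaw 102.01 tilt 0.05 t 19.25 w 0.0742 j7 1.96 F [ 0.   0.1 -0.4]
target jaw 102.0 rows needed 2.855022077248387
row 0.403 0.045 -0.402   0.0 -0.001 0.0
time: 19.95
ee_pos: [0.4521, -0.1087, 0.0923]
eef_rot: [-0.074, 0.703, 0.074, 0.704]
ft_force: [-0.3, -0.1, 0.3]
width: 0.0743
pos [ 0.4521 -0.1087  0.0923] jaw 102.06 tilt 0.11 t 19.95 w 0.0743 j7 1.97 F [-0.3 -0.1  0.3]
target jaw 102.0 rows needed 1.727538448180805
row 0.345 0.0 -0.012   0.001 0.001 0.001
```

```bash
python3 -m pendant '0.1 0 -0.003 0 0 0;0.2 0 -0.003 0 0 0;0.28 0 -0.003 0 0 0;0.33 0 -0.003 0 0 0;0.345 0 -0.003 0 0 0;0.345 0 -0.003 0 0 0;0.345 0 -0.003 0 0 0;0.345 0 -0.003 0 0 0'; python3 go.py .4494 -.1093 .006 102; python3 -m pendant '0 0 0 0 0 0;0 0 0 0 0 0;0 0 0 0 0 0;0 0 0 0 0 0;0 0 0 0 0 0' -1 20;python3 go.py .55 -.2 .2 97
```

```text
time: 20.75
ee_pos: [0.4505, -0.1085, 0.0059]
eef_rot: [-0.074, 0.703, 0.074, 0.704]
ft_force: [-0.1, 1.2, 0.0]
width: 0.0742
pos [ 0.4505 -0.1085  0.0059] jaw 102.07 tilt 0.09 t 20.75 w 0.0742 j7 2.04 F [-0.1  1.2  0. ]
target jaw 102.0 rows needed 0.027721721452591618
row -0.0 -0.002 -0.005   0.001 0.001 0.0
time: 21.25
ee_pos: [0.4498, -0.1084, 0.0051]
eef_rot: [-0.074, 0.703, 0.074, 0.703]
ft_force: [-1.1, -0.6, 2.8]
width: 0.0539
pos [ 0.4498 -0.1084  0.0051] jaw 102.07 tilt 0.01 t 21.25 w 0.0539 j7 2.04 F [-1.1 -0.6  2.8]
target jaw 97.0 rows needed 4.7492552968252895
row -0.779 -0.442 0.315   0.059 0.0 -0.0
```

```bash
python3 -m pendant '-0.1 0 0 0 0 0;-0.25 0 0 0 0 0;-0.42 -0.08 0.06 0.02 0 0;-0.56 -0.2 0.14 0.04 0 0;-0.6 -0.34 0.24 0.059 0 0;-0.6 -0.48 0.34 0.059 0 0;-0.6 -0.6 0.4 0.059 0 0;-0.6 -0.6 0.4 0.059 0 0'; python3 go.py .5908 -.2886 .08 97
```

```text
time: 22.05
ee_pos: [0.5797, -0.238, 0.1539]
eef_rot: [-0.043, 0.706, 0.041, 0.705]
ft_force: [-0.5, -1.0, -2.2]
width: 0.0536
pos [ 0.5797 -0.238   0.1539] jaw 96.83 tilt 0.17 t 22.05 w 0.0536 j7 2.17 F [-0.5 -1.  -2.2]
target jaw 97.0 rows needed 1.8055586374162287
row 0.296 -0.206 0.02   -0.002 -0.001 0.002
```

```bash
python3 -m pendant '0 -0.1 0.01 0 0 0;0.06 -0.18 0.02 0 0 0;0.15 -0.204 0.02 0 0 0;0.24 -0.204 0.02 0 0 0;0.29 -0.204 0.02 0 0 0;0.29 -0.204 0.02 0 0 0;0.29 -0.204 0.02 0 0 0;0.29 -0.204 0.02 0 0 0';  python3 go.py .5908 -.2886 .029 97;  python3 -m pendant '0 0 0 0 0 0;0 0 0 0 0 0';  python3 go.py .5908 -.2886 .029 97
```

```text
time: 22.85
ee_pos: [0.5908, -0.2843, 0.0839]
eef_rot: [-0.044, 0.705, 0.043, 0.706]
ft_force: [1.4, -0.6, -1.1]
width: 0.0539
pos [ 0.5908 -0.2843  0.0839] jaw 97.02 tilt 0.11 t 22.85 w 0.0539 j7 2.27 F [ 1.4 -0.6 -1.1]
target jaw 97.0 rows needed 1.1013303012107427
row 0.22 -0.017 -0.003   0.0 0.001 0.0
time: 23.05
ee_pos: [0.5905, -0.2843, 0.0833]
eef_rot: [-0.043, 0.705, 0.043, 0.706]
ft_force: [-0.8, 0.6, -2.0]
width: 0.0539
pos [ 0.5905 -0.2843  0.0833] jaw 97.01 tilt 0.06 t 23.05 w 0.0539 j7 2.27 F [-0.8  0.6 -2. ]
target jaw 97.0 rows needed 1.08899315942018
row 0.217 -0.017 -0.001   0.0 0.001 0.0
```

```bash
python3 -m pendant '0.06 -0.017 0 0 0 0;0.12 -0.017 0 0 0 0;0.17 -0.017 0 0 0 0;0.2 -0.017 0 0 0 0;0.21 -0.017 0 0 0 0;0.216 -0.017 0 0 0 0;0.216 -0.017 0 0 0 0'; python3 -m pendant '0.002 0 0 0 0 0;0.004 0 0 0 0 0;0.004 0 0 0 0 0';python3 -m pendant '0.002 0 0 0 0 0;0.004 0 0 0 0 0;0.004 0 0 0 0 0'
```

```text
time: 23.75
ee_pos: [0.5908, -0.2885, 0.0287]
eef_rot: [-0.043, 0.706, 0.043, 0.706]
ft_force: [-0.4, 0.3, -0.4]
width: 0.0538
time: 24.05
ee_pos: [0.5908, -0.2885, 0.0278]
eef_rot: [-0.043, 0.706, 0.043, 0.706]
ft_force: [-0.7, -0.3, -1.2]
width: 0.054
time: 24.35
ee_pos: [0.5908, -0.2885, 0.0273]
eef_rot: [-0.043, 0.706, 0.043, 0.706]
ft_force: [-1.4, 2.0, 6.3]
width: 0.0542
```

```bash
python3 -m pendant '0 0 0 0 0 0;0 0 0 0 0 0;0 0 0 0 0 0;0 0 0 0 0 0' 0.6; python3 -m pendant '-0.1 0 0 0 0 0;-0.25 0 0 0 0 0;-0.4 0 0.08 0 0 0;-0.55 0 0.2 0 0 0;-0.68 0 0.32 0 0 0;-0.77 0 0.383 0 0 0;-0.77 0 0.383 0 0 0;-0.77 0 0.383 0 0 0'; python3 look.py w8 .5908,-.2886,.054,.09 .5908,-.2886,.012,.09; python3 go.py .7 -.06 .2 73.8
```

```text
time: 24.75
ee_pos: [0.5906, -0.2885, 0.0264]
eef_rot: [-0.043, 0.706, 0.043, 0.706]
ft_force: [-0.1, -0.7, 0.7]
width: 0.0686
time: 25.55
ee_pos: [0.6855, -0.2771, 0.2185]
eef_rot: [-0.043, 0.706, 0.043, 0.706]
ft_force: [-0.9, 0.1, -1.1]
width: 0.0697
pos [ 0.6848 -0.2772  0.2178] jaw 96.96 tilt 0.1 t 25.6 w 0.0698 j7 2.18 F [-0.5 -0.2 -0.2]
target jaw 73.8 rows needed 4.368343271261221
row 0.071 0.855 0.166   0.269 -0.001 -0.0
```

View pics/w8t.png

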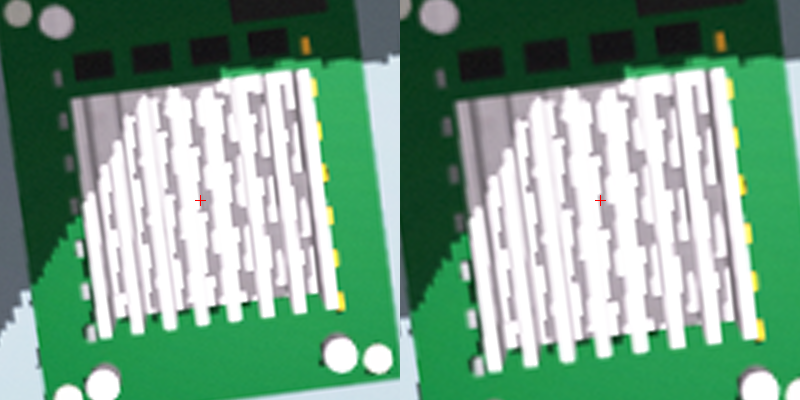

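```bash
python3 go.py .72 -.125 .19 73.8;  python3 -m pendant '0.03 0.15 0 0.05 0 0;0.06 0.3 0.05 0.12 0 0;0.08 0.44 0.1 0.2 0 0;0.1 0.55 0.15 0.265 0 0;0.11 0.6 0.2 0.269 0 0;0.11 0.603 0.214 0.269 0 0;0.11 0.603 0.214 0.269 0 0;0.11 0.603 0.214 0.269 0 0' ; python3 look.py w9 .624,-.097,.015,.08; python3 go.py .624 -.097 .08 73.8
```

```text
pos [ 0.6848 -0.2772  0.2178] jaw 96.96 tilt 0.1 t 25.6 w 0.0698 j7 2.18 F [-0.5 -0.2 -0.2]
target jaw 73.8 rows needed 3.1726883355244953
row 0.111 0.587 0.214   0.269 -0.001 -0.0
time: 26.4
ee_pos: [0.7197, -0.1238, 0.1917]
eef_rot: [0.099, 0.7, -0.1, 0.7]
ft_force: [0.1, 0.3, -0.1]
width: 0.07
pos [ 0.7197 -0.1236  0.1918] jaw 73.76 tilt 0.06 t 26.45 w 0.0697 j7 1.59 F [-0.6 -0.2 -0.4]
target jaw 73.8 rows needed 2.991368338548362
row 0.447 -0.004 -0.398   -0.001 0.0 0.001
```

View pics/w9t.png

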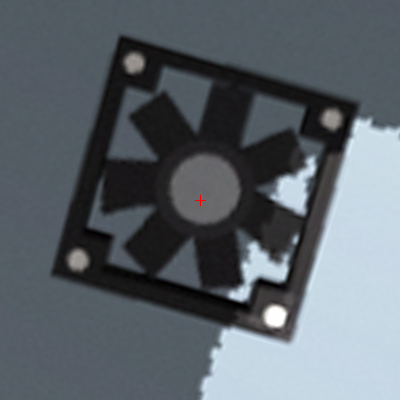

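```bash
python3 go.py .6263 -.098 .08 73.9; python3 -m pendant '0.1 0 -0.1 0 0 0;0.25 -0.005 -0.25 0 0 0;0.35 -0.005 -0.35 0 0 0;0.42 -0.006 -0.388 0 0 0;0.447 -0.006 -0.389 0 0 0;0.447 -0.006 -0.389 0 0 0;0.447 -0.006 -0.389 0 0 0;0.447 -0.006 -0.389 0 0 0';python3 go.py .6263 -.098 .0045 73.9
```

```text
pos [ 0.7197 -0.1236  0.1918] jaw 73.76 tilt 0.06 t 26.45 w 0.0697 j7 1.59 F [-0.6 -0.2 -0.4]
target jaw 73.9 rows needed 2.9586029604827306
row 0.447 -0.006 -0.388   -0.002 0.0 0.001
time: 27.25
ee_pos: [0.6278, -0.0959, 0.0809]
eef_rot: [0.099, 0.699, -0.099, 0.701]
ft_force: [-0.5, -0.5, 0.5]
width: 0.0696
pos [ 0.6278 -0.0959  0.0809] jaw 73.85 tilt 0.12 t 27.25 w 0.0696 j7 1.59 F [-0.5 -0.5  0.5]
target jaw 73.9 rows needed 1.529194058767645
row 0.306 -0.01 -0.004   -0.001 0.001 -0.0
```

```bash
python3 -m pendant '0.1 -0.008 -0.002 0 0 0;0.2 -0.008 -0.002 0 0 0;0.27 -0.008 -0.002 0 0 0;0.306 -0.008 -0.002 0 0 0;0.306 -0.008 -0.002 0 0 0;0.306 -0.008 -0.002 0 0 0;0.306 -0.008 -0.002 0 0 0'; python3 go.py .6263 -.098 .0045 73.9; python3 -m pendant '0 0 0 0 0 0;0 0 0 0 0 0;0 0 0 0 0 0;0 0 0 0 0 0;0 0 0 0 0 0' -1 10;python3 go.py .5908 -.2886 .15 97
```

```text
time: 27.95
ee_pos: [0.6264, -0.097, 0.0045]
eef_rot: [0.099, 0.699, -0.099, 0.701]
ft_force: [0.3, -0.6, 0.1]
width: 0.0695
pos [ 0.6264 -0.097   0.0045] jaw 73.89 tilt 0.1 t 27.95 w 0.0695 j7 1.62 F [ 0.3 -0.6  0.1]
target jaw 73.9 rows needed 0.01969688261203647
row -0.0 -0.004 0.001   -0.0 0.001 -0.0
time: 28.45
ee_pos: [0.6256, -0.0969, 0.0035]
eef_rot: [0.099, 0.7, -0.099, 0.7]
ft_force: [-0.4, 0.7, 2.2]
width: 0.0499
pos [ 0.6256 -0.0969  0.0035] jaw 73.88 tilt 0.02 t 28.45 w 0.0499 j7 1.62 F [-0.4  0.7  2.2]
target jaw 97.0 rows needed 4.8758803128728365
row -0.586 -0.775 0.079   -0.269 0.0 -0.0
```

```bash
python3 -m pendant '-0.1 0 0 0 0 0;-0.25 0 0 -0.03 0 0;-0.42 -0.1 0.01 -0.08 0 0;-0.54 -0.25 0.02 -0.14 0 0;-0.586 -0.42 0.04 -0.2 0 0;-0.586 -0.58 0.06 -0.26 0 0;-0.586 -0.7 0.079 -0.269 0 0;-0.586 -0.76 0.079 -0.269 0 0'; python3 -m pendant '0 -0.015 0 0 0 0;0 -0.015 0 0 0 0;0 -0.015 0 0 0 0;0 -0.015 0 0 0 0'; python3 go.py .5908 -.2884 .062 97
```

```text
time: 29.25
ee_pos: [0.5903, -0.2885, 0.1498]
eef_rot: [-0.042, 0.706, 0.041, 0.706]
ft_force: [-0.7, -1.1, -0.5]
width: 0.0498
time: 29.65
ee_pos: [0.593, -0.2866, 0.1496]
eef_rot: [-0.044, 0.706, 0.044, 0.706]
ft_force: [0.5, -0.3, -0.1]
width: 0.0498
pos [ 0.593  -0.2866  0.1496] jaw 97.14 tilt 0.05 t 29.65 w 0.0498 j7 2.26 F [ 0.5 -0.3 -0.1]
target jaw 97.0 rows needed 1.752953613018756
row 0.35 -0.006 -0.01   0.002 0.0 -0.001
```

```bash
python3 -m pendant '0.1 -0.006 -0.009 0.002 0 0;0.2 -0.006 -0.009 0.002 0 0;0.28 -0.006 -0.009 0.002 0 0;0.32 -0.006 -0.009 0.002 0 0;0.34 -0.006 -0.009 0.002 0 0;0.35 -0.006 -0.009 0.002 0 0;0.35 -0.006 -0.009 0.002 0 0;0.35 -0.006 -0.009 0.002 0 0';python3 go.py .5908 -.2884 .058 97
```

```text
time: 30.45
ee_pos: [0.5906, -0.2906, 0.0631]
eef_rot: [-0.042, 0.705, 0.042, 0.706]
ft_force: [-0.2, -0.1, -1.0]
width: 0.0501
pos [ 0.5906 -0.2906  0.0631] jaw 96.83 tilt 0.07 t 30.45 w 0.0501 j7 2.3 F [-0.2 -0.1 -1. ]
target jaw 97.0 rows needed 0.11154634911481374
row 0.021 0.009 0.002   -0.002 0.001 0.0
```

```bash
python3 -m pendant '0 0.008 0.002 -0.002 0 0;0.006 0.008 0.002 -0.002 0 0;0.012 0.008 0.002 -0.002 0 0;0.015 0.008 0.002 -0.002 0 0;0.015 0.008 0.002 -0.002 0 0';python3 go.py .5908 -.2884 .0575 97
```

```text
time: 30.95
ee_pos: [0.5903, -0.2883, 0.0583]
eef_rot: [-0.043, 0.706, 0.043, 0.706]
ft_force: [-0.0, -0.5, -1.4]
width: 0.0497
pos [ 0.5903 -0.2883  0.0583] jaw 97.0 tilt 0.02 t 30.95 w 0.0497 j7 2.3 F [-0.  -0.5 -1.4]
target jaw 97.0 rows needed 0.019253969740530154
row 0.003 -0.001 0.002   0.0 -0.0 -0.0
```

```bash
python3 -m pendant '0.002 0 0 0 0 0;0.003 0 0 0 0 0;0.003 0 0 0 0 0';python3 -m pendant '0.002 0 0 0 0 0;0.003 0 0 0 0 0;0.003 0 0 0 0 0'
```

```text
time: 31.25
ee_pos: [0.5904, -0.2883, 0.0577]
eef_rot: [-0.043, 0.706, 0.043, 0.706]
ft_force: [-0.1, -0.5, -0.8]
width: 0.0496
time: 31.55
ee_pos: [0.5905, -0.2884, 0.0575]
eef_rot: [-0.043, 0.706, 0.043, 0.706]
ft_force: [-2.1, 1.3, 4.9]
width: 0.0497
```

Contact; release, retreat, look.

```bash
python3 -m pendant '0 0 0 0 0 0;0 0 0 0 0 0;0 0 0 0 0 0;0 0 0 0 0 0' 0.3; python3 -m pendant '-0.08 0 0 0 0 0;-0.2 0 0 0 0 0;-0.35 0 0.08 0 0 0;-0.5 0 0.2 0 0 0;-0.62 0 0.32 0 0 0;-0.7 0 0.4 0 0 0;-0.7 0 0.4 0 0 0;-0.7 0 0.4 0 0 0'; python3 look.py w10 .5908,-.2886,.069,.09 .5908,-.2886,.054,.09; python3 - <<'E'
from bench import vision
import cv2
for n in ('top','scene'): cv2.imwrite(f'pics/{n}1.png',vision.camera(n)[0])
E
```

```text
time: 31.95
ee_pos: [0.5904, -0.2883, 0.0568]
eef_rot: [-0.043, 0.706, 0.043, 0.706]
ft_force: [0.9, -0.3, 0.1]
width: 0.0563
time: 32.75
ee_pos: [0.6894, -0.2765, 0.2313]
eef_rot: [-0.043, 0.706, 0.043, 0.705]
ft_force: [-1.2, -0.6, -1.1]
width: 0.0563
```

View pics/w10t.png

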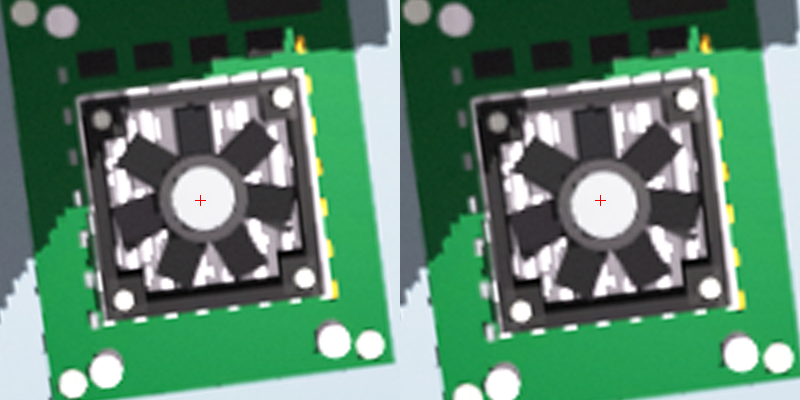

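View pics/scene1.png

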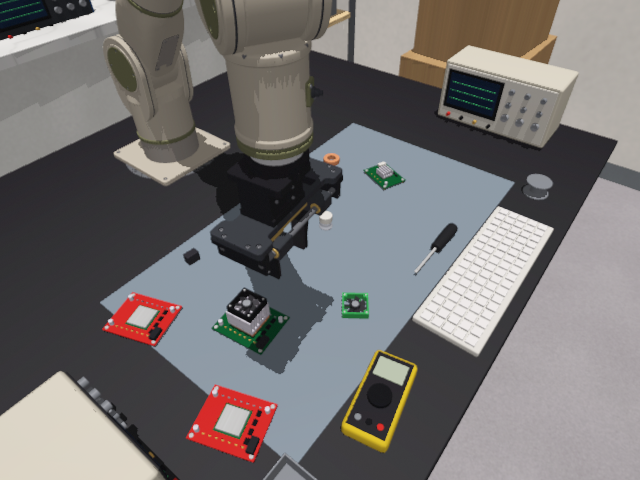

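```bash
python3 -m pendant '0 0 0 0 0 0;0 0 0 0 0 0;0 0 0 0 0 0'; python3 -c "from bench import close_job;print(close_job())"
```

```text
time: 33.2
ee_pos: [0.6895, -0.2762, 0.2319]
eef_rot: [-0.043, 0.706, 0.043, 0.706]
ft_force: [-0.4, 0.2, 0.3]
width: 0.0566
the job is handed in; nothing more can be done
None
```

All four cooling parts are in place and the job was handed in at 33 s of the 104 s allowed. The low sink sits on the small board's chip. On the main board's processor I stacked the spreader, then the tall sink with fins up, then the fan. I lowered each part until it touched before releasing it.

The last wrist-camera measurements of each part's offset from its chip or processor centre were:

| Part | Offset from centre | Square with it |
|---|---|---|
| Low sink | about 0.3 mm | within 0.5° |
| Spreader | about 0.6 mm | within 0.5° |
| Tall sink | about 1.5 mm | within 0.5° |
| Fan | about 0.9 mm | within 0.5° |

- **Spreader:** its first placing was about 1.6 mm off, so I re-gripped it, lifted it slightly and shifted it to centre.
- **Tall sink:** I left its 1.5 mm offset as it was. The gripper's own position put it within about 0.5 mm in the jaw direction, so camera and arm disagree there by about 1 mm. The top camera also read positions 2–3 mm lower in x than the wrist camera, so I relied on the wrist camera.
- **Left alone:** in the last scene picture the jar, screwdriver, coil, relay and green fan look to be where they were. I compared them by eye only and did not measure them.

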